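# Emergency-stop function check at the lab bench

## Task

Check the bench's emergency stop: press the red mushroom button on the yellow box straight in until it latches, then twist it clockwise (seen from above) by pushing one of its lobes sideways with the fingertips until it springs back out. Only after that, press the green reset button on the grey box fully in and let it come back. Touch and push only: do not grip or lift anything, be gentle with the controls, and leave the jars, cells, rack and pen where they are.

Things in the scene. Friction and masses are not known exactly. Their poses are not given: they have to be found in the camera images.
- stop_box: yellow enclosure of the emergency stop, 120 x 120 x 55 mm, fixed to the worktop; origin at the centre of its underside, z up, flat top 55 mm above the worktop; the red head stands over its centre. A dosing pump with glassware, about 0.3 m high, stands at the left front end of the worktop: pass over or round it; a monitor leans over the middle of the worktop behind the work, so cross from side to side in front of it
- stop_top (a point): centre of the top of the red three-lobed mushroom head. Out, it is 42 mm above the yellow box's top (97 mm above the worktop); latched in, 32 mm. The round core of the head is 62 mm across, its top nearly flat over the middle 28 mm; it turns about the vertical through this point
- lobe0 (a point): one of three equal lobes of the red head, 120 degrees apart: this point is the centre of the lobe's round end (18 mm diameter), 42 mm from the head's axis, at mid height. A lobe is 18 mm wide, reaches 51 mm from the axis and is 16 mm high: its underside is 20 mm above the yellow box's top with the head out, 10 mm with it latched in; the space between two lobes outside the core is free. The point moves with the head
- lobe1 (a point): the second lobe, 120 degrees counter-clockwise (from above) from lobe0, same sizes
- lobe2 (a point): the third lobe, 240 degrees counter-clockwise from lobe0, same sizes
- stop_head: the red plastic head itself; origin on its axis, at the level of the yellow box's top when out, 10 mm lower when latched in; x axis points along lobe0, z up
- stop_press (a joint): how far the red head is pressed in, m: 0 = out, 0.010 = in and latched (end stop). It resists with about 6 N at first, less as it goes in, snaps the rest of the way past the middle (about 5 mm) and then stays in by itself
- stop_twist (a joint): clockwise turn of the red head seen from above, rad: 0 at rest, end stop 1.2. When latched in, turning it makes an inner cam lift the head by about 10 mm per rad; somewhere past 0.55 to 0.8 rad it springs fully out. Needs up to about 0.2 N m (4 to 5 N at a lobe); when let go a weak spring turns it back to about 0 (0.15 at most)
- reset_box: grey box, 90 x 90 x 49 mm, fixed to the worktop; origin at the centre of its underside; the green button is near the middle of its top, with a small amber lamp beside it
- reset_button_top (a point): centre of the top of the green push button, 32 mm across
- reset_button (a joint): how far the green button is pressed, m: 0 = out, 0.006 = fully in; a spring pushes it back; fully in takes 5 N
- clear_jar: loose clear jar with a black lid, 68 mm across, 100 mm high; bystander; origin at the centre of its underside
- white_jar: loose white jar, 68 mm across, 85 mm high; bystander; origin at the centre of its underside
- cell_red: loose black test cell with a red lid, 69 mm across, 83 mm high; bystander; origin at the centre of its underside
- cell_brown: loose black test cell with a brown collar and red lid, 69 mm across, 83 mm high; bystander; origin at the centre of its underside
- vial_rack: loose white rack for vials, 60 x 100 x 37 mm; bystander; origin at the centre of its underside
- marker_pen: loose red and white marker pen, 135 mm long, 17 mm thick, lying; bystander; origin under its middle

How it is judged:
On the way, in this order (a step that is already met when the one before it is completed fails the run):
1. the red head is pressed fully in, straight, and latches (value of joint stop_press above 0.0085 m and value of joint stop_twist below 0.25 rad), for 0.2 s.
2. the latched head is turned clockwise (value of joint stop_twist above 0.3 rad and value of joint stop_press above 0.003 m).
3. the turned head springs out (value of joint stop_press below 0.0015 m), for 0.2 s.
4. the green reset button is pressed in (value of joint reset_button above 0.0045 m), for 0.05 s.
At the end, for the whole second after the job is handed in: The red head is out again (within 1.5 mm) and turned back (within 0.3 rad), the green button has come back out (within 1.5 mm), and every loose bystander is within 20 mm of where it stood (value of joint each of stop_press, reset_button below 0.0015 m and value of joint stop_twist below 0.3 rad and distance of each of clear_jar, white_jar, cell_red, cell_brown, vial_rack, marker_pen from where it was at the start of the episode below 0.02 m); the robot touches nothing.
It fails at once if the green button is pressed while the red head is still in (value of joint reset_button above 0.003 m and value of joint stop_press above 0.004 m).
It fails at once if the red head is gripped or forced (more than 60 N from the fingers) (contact force between the fingers and stop_head above 60 N).
It fails at once if a loose bystander is lifted or shoved more than 20 mm (distance of any of clear_jar, white_jar, cell_red, cell_brown, vial_rack, marker_pen from where it was at the start of the episode above 0.02 m).
It also fails if it takes over 58 s, if anything falls off the work surface, if the arm or the gripper's body presses on something with over 40 N, if the wrist force passes 120 N, or if a joint passes its speed limit or range.

## Robot

A 7-joint arm with a two-finger parallel gripper is mounted at the origin on a cart in front of the work surface, level with it; the furniture and walls round the work are solid. World frame = base frame: x ahead of the robot, y to its left, z up, the work surface at z = 0. Lengths are in m, angles in rad, forces in N, time in s.
With the tool pointing down it reaches from about 0.425 to 0.925 m from the base axis. Payload 6.8 kg.
Tool frame: the origin (TCP) lies at the very end of the fingers, on their centre line; the grasp point (between the pads) lies 19 mm behind it; z points along the fingers, y is the line along which they close (so a half turn about z gives the same grasp; the last joint's range is limited). The gripper opens to 88 mm and grips with 3 to 60 N. Pads are 20 mm wide; open, the fingers measure 115 mm over their backs; the gripper's body (75 mm by 178 mm) begins 61 mm behind the grasp point.
Start: joints at [-1.38, 0.477, 0.022, 1.555, -0.011, 1.109, -0.083], TCP at [0.199, 0.645, 0.223] pointing down, gripper open.
Joint ranges: [-2.96, 2.96], [-0.34, 2.1], [-1.41, 1.46], [0.24, 2.44], [-1.37, 4.51], [0.17, 1.92], [-2.96, 2.96]. Speed limits (rad/s): [2.39, 2.39, 3.14, 3.14, 3.14, 3.14, 3.14].

## Interface

Orientations are given as a unit quaternion [w, x, y, z].
In Python, from plant import bot, grab_frame, camera_info, ticket gives the robot as it stands.
- The arm moves only by the tool servo_tool, never from a script. Its argument "rows" is one flat list of numbers, 7 for each row, row after row: the shift along the tool's x, y, z in mm, then the turn, a rotation vector about the tool's x, y, z in rad, then the finger opening in mm, from 0 to 87.8. In form: [tx, ty, tz, wx, wy, wz, gripper, tx, ty, tz, wx, wy, wz, gripper, ...]. A call has 1 to 12 rows; each row is the pose to reach, as a shift and turn from the pose commanded when the call began, along the tool's axes at that moment; what a row does not reach only later rows make up. A row lasts 1/12 s, in which the tool goes at most 41.7 mm and 7.16 degrees, less where a joint would pass 70% of its speed; a pose out of reach is approached as far as the arm can. A call with a gripper value outside its range is refused whole. The fingers move at their own pace and stop on an object; the grip force is fixed at half the most. Time passes only in rows, so rows that repeat a pose let the fingers close. It gives the time, the measured TCP pose, the force, the opening and the grip force at its end, in the units of the state.
- bot.get_state(): the state, without advancing time (a new reading comes with each control period).
- grab_frame(name): name is "scene" or "top"; returns the picture (400x640x3 uint8, blue, green, red); there is no depth.
- camera_info(name): a dict with "camera_matrix" (3x3 intrinsics, pixels), "xyz" and "attitude" of the camera in the world. Camera axes: x right, y up, looking along -z (the intrinsics and any distortion apply to the point x, -y, -z); pixel columns grow to the right and rows downward; lengths in m; the calibration is good to about 2 mm. A picture is of the moment at which its call begins. camera_info takes no time and is no camera call.
- ticket.close_job(): hands the job in; it is judged then, once.
The state is a dict: "t": time; "joint_pos": joint angles; "joint_velocities": joint speeds; "joint_torque": joint torques, N m; "position": TCP position; "eef_rot": TCP orientation; "ft_force": force on the tool from outside, world axes, zero at the start; "moment": the same for the moment, N m; "finger_gap": opening from 0.0 (shut) to 1.0 (fully open); "gripper_force": force on a finger pad.
Only numpy, scipy, OpenCV 4.12 (cv2) and the standard library are available. Lean on these libraries where they do the work, as an engineer would, in place of code of your own. Each camera call takes 0.05 s, during which the arm holds its last target. There are 200 camera calls.

## Working session

There is one attempt and no reset: what is moved stays moved. The work goes in short steps, Python scripts to look and compute and a tool call to move; the robot and the scene stay as the last step left them, time stands still between calls to the robot, and variables do not carry over. Pictures are saved under pics/ and viewed, at most 10 in all, crops included, and the job is handed in when it is done.

Besides the shell and the picture viewer there is one more tool, called after "Call:" as name(argument=value, ...) on one line, values as JSON. servo_tool: Moves the arm, as the interface text tells. Its arguments: {"type":"object","properties":{"rows":{"type":"array"}},"required":["rows"]}

```bash
mkdir -p pics; python3 - <<'E'
from plant import bot, grab_frame, camera_info
import cv2
for n in("scene","top"):
    cv2.imwrite(f"pics/{n}0.png",grab_frame(n)); c=camera_info(n); print(n,c)
s=bot.get_state(); print(s)
E
```

```text
scene {'camera_matrix': array([[365.89144798,   0.        , 319.37493873],
       [  0.        , 365.89144798, 201.44591561],
       [  0.        ,   0.        ,   1.        ]]), 'xyz': array([0.12133926, 0.43909434, 0.64434421]), 'attitude': array([-0.25362943, -0.12844828,  0.41176393,  0.86580807])}
top {'camera_matrix': array([[441.97095215,   0.        , 320.62262569],
       [  0.        , 441.97095215, 199.15149104],
       [  0.        ,   0.        ,   1.        ]]), 'xyz': array([ 0.31889318, -0.13897153,  1.5043004 ]), 'attitude': array([ 0.70768717,  0.05445519, -0.04715297, -0.7028443 ])}
{'t': 0.1, 'joint_pos': array([-1.38010298,  0.47770746,  0.0223729 ,  1.55629881, -0.01148676,
        1.10927864, -0.08304973]), 'joint_velocities': array([-4.05921828e-04, -1.98564498e-04,  5.09798182e-04, -2.97560155e-03,
       -2.38363072e-05, -3.25537829e-04,  6.58031378e-04]), 'joint_torque': array([ 3.76793745e-03, -5.84090030e+01,  1.53960440e+00, -2.73313612e+01,
       -5.42824448e-02,  1.30811692e-02,  5.93588470e-05]), 'position': array([0.19857767, 0.64459454, 0.22180892]), 'eef_rot': array([-4.77184852e-05,  1.48816847e-01,  9.88864467e-01, -7.80387371e-04]), 'ft_force': array([-0.13561578, -0.30012392, -0.57481965]), 'moment': array([-0.03710378,  0.00212002,  0.01226105]), 'gripper_force': 0.0, 'finger_gap': 1.0000903324575459}
```

View pics/scene0.png

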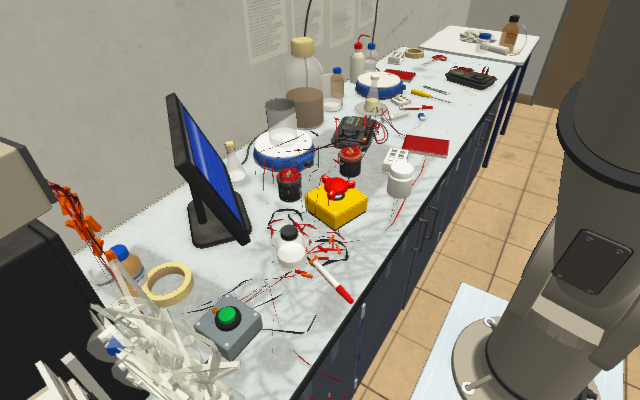

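View pics/top0.png

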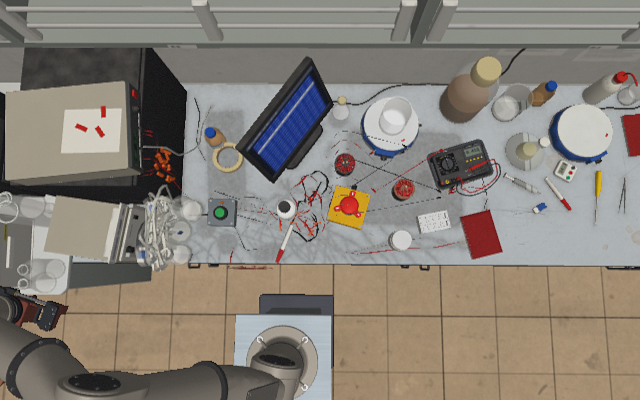

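The scene view shows the red head at (340,185) and the green button at (228,316). In the top view the red head is at (349,205), green at (220,212), the white jar at (401,240), cell_red at (403,188), cell_brown at (345,163), the clear jar at (286,208) and the pen at (286,240). The gripper is at the lower left.

```bash
cat > h.py <<'E'
import numpy as np, cv2
from scipy.spatial.transform import Rotation as R
from plant import bot, grab_frame, camera_info
def cam(n):
    c=camera_info(n); q=c["attitude"]; return c["camera_matrix"],c["xyz"],R.from_quat(q[[1,2,3,0]]).as_matrix()
def ray(n,u,v,z):
    K,p,Q=cam(n); d=np.linalg.inv(K)@np.array([u,v,1.]); d=Q@(d*[1,-1,-1]); return p+d*(z-p[2])/d[2]
def pix(n,P):
    K,p,Q=cam(n); d=(Q.T@(np.asarray(P)-p))*[1,-1,-1]; d=K@d; return d[:2]/d[2]
def mask(im,col):
    h=cv2.cvtColor(im,cv2.COLOR_BGR2HSV).astype(int); H,S,V=h[...,0],h[...,1],h[...,2]
    return ((S>130)&(V>60)&{'red':(H<8)|(H>172),'green':(H>45)&(H<80),'yellow':(H>18)&(H<34)}[col]).astype(np.uint8)
def blob(n,im,col,near,r=40):
    m=mask(im,col); k,l,st,ce=cv2.connectedComponentsWithStats(m)
    i=max((i for i in range(1,k) if np.hypot(*(ce[i]-near))<r),key=lambda i:st[i,4]); return l==i,ce[i],st[i]
E
python3 - <<'E'
from h import *
for n,r,g in(("top",(349,205),(220,212)),("scene",(340,185),(228,316))):
    im=cv2.imread(f"pics/{n}0.png")
    for c,nr,z in(("red",r,.085),("green",g,.06),("yellow",r,.055)):
        m,ce,st=blob(n,im,c,np.array(nr)); print(n,c,ce,st,ray(n,*ce,z))
        if c=="red":
            cn=max(cv2.findContours(m.astype(np.uint8),0,1)[0],key=cv2.contourArea)[:,0]
            P=np.array([ray(n,*p,.085)[:2] for p in cn]); 
            C0=P.mean(0); print(cv2.minEnclosingCircle(P.astype(np.float32)))
            a=np.arctan2(*(P-C0).T[::-1]); rr=np.hypot(*(P-C0).T); o=np.argsort(a)
            print([(int(np.degrees(a[i])),int(1000*rr[i])) for i in o])
        if c=="yellow":
            print("hull",cv2.minAreaRect(np.array([ray(n,*p[::-1],.055)[:2] for p in np.argwhere(m)],np.float32)))
for nm,u,v,z in(("white",401,240,.085),("cellr",403,188,.083),("cellb",345,163,.083),("clear",286,208,.1),("pen1",292,220,.01),("pen2",279,262,.01),("rack",434,222,.037),("mon_low",245,178,.1),("mon_low2",272,180,.1)): print(nm,ray("top",u,v,z))
big=cv2.resize(cv2.imread("pics/scene0.png")[150:230,270:430],None,fx=4.9,fy=4.9,interpolation=2); 
big2=cv2.resize(cv2.imread("pics/top0.png")[150:270,190:430],None,fx=3.3,fy=3.3,interpolation=2); cv2.imwrite("pics/c2.png",big2[:, :]); 
E
```

```text
top red [348.77018634 205.00931677] [334 191  27  26 322] [ 0.50579492 -0.21474718  0.085     ]
((0.5060765743255615, -0.21413148939609528), 0.04915780946612358)
[(-179, 25), (-172, 25), (-165, 26), (-159, 27), (-153, 28), (-147, 41), (-146, 34), (-144, 39), (-144, 27), (-143, 43), (-142, 32), (-140, 45), (-137, 47), (-131, 47), (-128, 45), (-128, 41), (-127, 36), (-126, 32), (-121, 30), (-115, 28), (-109, 27), (-102, 26), (-95, 26), (-88, 29), (-81, 26), (-74, 26), (-68, 27), (-59, 26), (-53, 28), (-44, 28), (-34, 28), (-26, 37), (-26, 29), (-24, 40), (-23, 32), (-22, 43), (-20, 46), (-19, 49), (-15, 48), (-12, 47), (-8, 43), (-8, 46), (-5, 33), (-5, 36), (-4, 39), (0, 29), (6, 26), (13, 27), (19, 28), (25, 29), (34, 28), (44, 27), (53, 28), (62, 29), (68, 27), (76, 29), (83, 29), (89, 32), (89, 35), (94, 42), (94, 38), (98, 45), (101, 49), (104, 50), (109, 47), (111, 44), (112, 41), (113, 31), (114, 38), (116, 28), (116, 36), (125, 27), (130, 29), (134, 27), (144, 27), (153, 28), (159, 27), (165, 26), (172, 25)]
top green [219.43037975 212.02531646] [215 207  10  11  79] [0.4830896
[... 1555 characters left out ...]
e green [226.5952381  314.96825397] [218 307  18  17 252] [0.48604191 0.20658872 0.06      ]
scene yellow [336.45835942 206.09204759] [ 308  184   60   46 1597] [ 0.47943945 -0.17621715  0.055     ]
hull ((0.4928710460662842, -0.19320473074913025), (0.15255439281463623, 0.15434463322162628), 73.96739196777344)
white [ 0.39404472 -0.38142017  0.085     ]
cellr [ 0.56301222 -0.39137599  0.083     ]
cellb [ 0.64522998 -0.202686    0.083     ]
clear [ 0.49289289 -0.01294435  0.1       ]
pen1 [ 0.46312664 -0.02602863  0.01      ]
pen2 [0.32162365 0.01517589 0.01      ]
rack [ 0.45697978 -0.50013378  0.037     ]
mon_low [0.58992777 0.12178742 0.1       ]
mon_low2 [0.58384275 0.03409177 0.1       ]
```

View pics/c2.png

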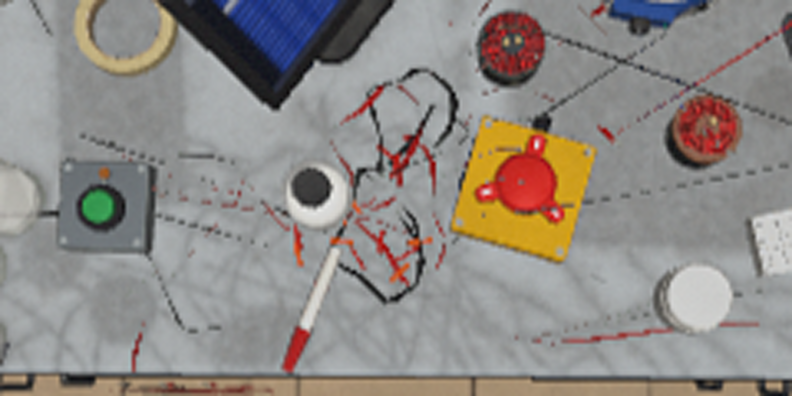

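The crop shows the three red lobes clearly. The numbers agree: head centre is about (0.506, -0.2145), with lobes at about -16°, 104° and 224°. The box came out 119 x 123 mm, which matches. Next I lift, close the fingers and cross in front of the monitor.

Call:
servo_tool(rows=[0,0,-40,0,0,0,0,0,0,-80,0,0,0,0,0,0,-120,0,0,0,0,0,0,-160,0,0,0,0,0,0,-200,0,0,0,0,-40,-20,-200,0,0,0,0,-75,-40,-200,0,0,0,0,-110,-60,-200,0,0,0,0,-145,-80,-200,0,0,0,0,-180,-100,-200,0,0,0,0,-215,-118,-200,0,0,0,0,-250,-136,-200,0,0,0,0])

```text
t: 1.1
position: [0.3985, 0.4396, 0.4225]
eef_rot: [-0.0, 0.149, 0.989, -0.0]
ft_force: [0.3, 1.1, 0.3]
finger_gap: 0.125
gripper_force: 0.0
```

Call:
servo_tool(rows=[-15,-37,0,0,0,0,0,-29,-74,0,0,0,0,0,-43,-111,0,0,0,0,0,-57,-148,0,0,0,0,0,-71,-185,0,0,0,0,0,-85,-222,0,0,0,-0.1,0,-99,-259,0,0,0,-0.2,0,-112,-297,0,0,0,-0.3,0,-126,-335,0,0,0,-0.4,0,-144,-372,0,0,0,-0.5,0,-162,-410,0,0,0,-0.54,0,-180,-447,0,0,0,-0.54,0])

```text
t: 2.1
position: [0.4374, -0.0405, 0.4226]
eef_rot: [0.0, -0.122, 0.993, 0.0]
ft_force: [1.1, -0.2, 0.6]
finger_gap: 0.006
gripper_force: 0.0
```

```bash
cat >> h.py <<'E'
C=np.array([.506,-.2145])
def tool():
    s=bot.get_state(); q=s["eef_rot"]; Q=R.from_quat(q[[1,2,3,0]]).as_matrix(); return s,np.asarray(s["position"]),Q
def rel(P):
    s,p,Q=tool(); return (1000*Q.T@(np.asarray(P)-p)).round(1)
E
python3 - <<'E'
from h import *
s,p,Q=tool(); print(p,np.degrees(np.arctan2(Q[1,1],Q[0,1])),s["joint_pos"].round(2)); print(rel([*C,.13]),rel([*C,.105]))
E
```

```text
[ 0.43738702 -0.04054942  0.4225636 ] 103.97462610114513 [-0.7  -0.12  0.59  1.81  0.07  1.43  1.69]
[ -24.5 -185.6  292.4] [ -24.5 -185.6  317.4]
```

Call:
servo_tool(rows=[-5,-30,25,0,0,0,0,-9,-58,55,0,0,0,0,-13,-86,85,0,0,0,0,-17,-114,115,0,0,0,0,-20,-142,145,0,0,0,0,-23,-170,172,0,0,0,0,-24.5,-185.5,205,0,0,0,0,-24.5,-185.5,240,0,0,0,0,-24.5,-185.5,270,0,0,0,0,-24.5,-185.5,292,0,0,0,0,-24.5,-185.5,292,0,0,0,0])

```text
t: 3.02
position: [0.5029, -0.2114, 0.1263]
eef_rot: [-0.004, -0.12, 0.993, 0.001]
ft_force: [0.6, 1.2, 1.1]
finger_gap: 0.005
gripper_force: 0.0
```

```bash
python3 - <<'E'
from h import *
print(bot.get_state()["ft_force"],rel([*C,.0975]),rel([*C,.0865]))
im=grab_frame("scene"); P=pix("scene",[*C,.1]).astype(int); print(P)
o=P-[100,75]; cv2.imwrite("pics/p3.png",cv2.resize(im[o[1]:o[1]+150,o[0]:o[0]+200],None,fx=4,fy=4,interpolation=2))
E
```

```text
[0.62785354 1.18360364 1.05495424] [-2.5 -3.8 28.7] [-2.6 -3.9 39.7]
[335 180]
```

View pics/p3.png

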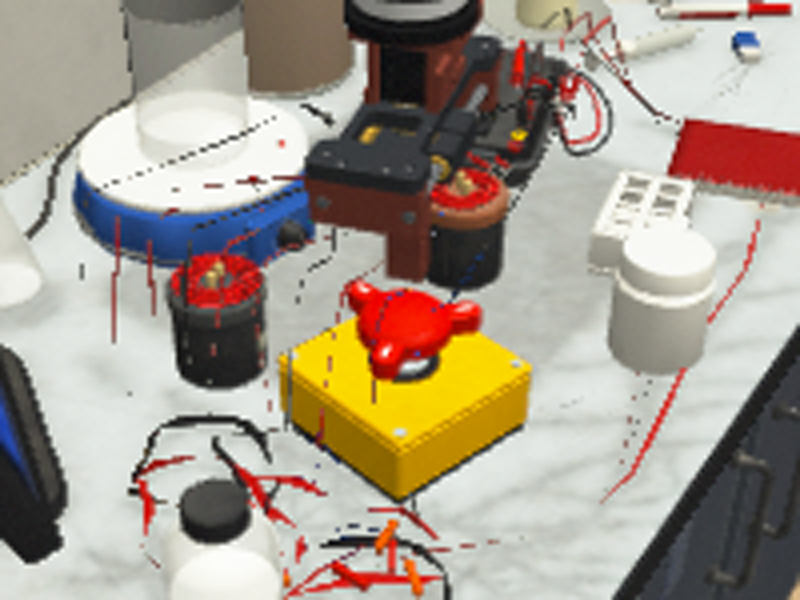

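The crop shows the closed fingertips at (408,278), just above the head top at (405,305), so they are aligned. I'll settle and recheck the pose.

Call:
servo_tool(rows=[0,0,0,0,0,0,0,0,0,0,0,0,0,0,0,0,5,0,0,0,0,0,0,10,0,0,0,0,0,0,10,0,0,0,0])

```text
t: 3.48
position: [0.5061, -0.2122, 0.1205]
eef_rot: [0.0, -0.121, 0.993, 0.0]
ft_force: [-0.4, -0.7, -0.3]
finger_gap: 0.007
gripper_force: 0.0
```

```bash
python3 - <<'E'
from h import *
print(rel([*C,.0975]),rel([*C,.0865]))
E
```

```text
[ 0.6 -2.2 23. ] [ 0.6 -2.2 34. ]
```

Call:
servo_tool(rows=[0.5,-2,8,0,0,0,0,0.5,-2,15,0,0,0,0,0.5,-2,20,0,0,0,0,0.5,-2,23,0,0,0,0,0.5,-2,25,0,0,0,0,0.5,-2,27,0,0,0,0,0.5,-2,29,0,0,0,0,0.5,-2,31,0,0,0,0,0.5,-2,33,0,0,0,0,0.5,-2,34,0,0,0,0,0.5,-2,34,0,0,0,0,0.5,-2,34,0,0,0,0])

```text
t: 4.48
position: [0.5064, -0.2149, 0.0873]
eef_rot: [0.0, -0.12, 0.993, 0.0]
ft_force: [-1.7, 1.4, 8.1]
finger_gap: 0.006
gripper_force: 4.1
```

Call:
servo_tool(rows=[0,0,1,0,0,0,0,0,0,1,0,0,0,0,0,0,1,0,0,0,0])

```text
t: 4.73
position: [0.5066, -0.215, 0.0872]
eef_rot: [0.001, -0.12, 0.993, 0.0]
ft_force: [-4.3, 2.2, 17.6]
finger_gap: 0.007
gripper_force: 8.7
```

It latched: hard stop at z = 0.0872. Next I lift off and come down beside lobe1, on its counter-clockwise side.

Call:
servo_tool(rows=[0,0,-8,0,0,0,0,0,0,-20,0,0,0,0,12,16,-22,0,0,0,0,24,33,-22,0,0,0,0,32,48,-22,0,0,0,0,32,48,-20,0,0,0,0,32,48,-10,0,0,0,0,32,48,0,0,0,0,0,32,48,10,0,0,0,0,32,48,17,0,0,0,0,32,48,17,0,0,0,0,32,48,17,0,0,0,0])

```text
t: 5.73
position: [0.4631, -0.1763, 0.0679]
eef_rot: [-0.001, -0.12, 0.993, -0.0]
ft_force: [0.7, -1.2, -0.4]
finger_gap: 0.006
gripper_force: 0.0
```

```bash
python3 - <<'E'
from h import *
im=grab_frame("scene"); P=pix("scene",[*C,.09]).astype(int)
m,ce,st=blob("top",grab_frame("top"),"red",np.array((349,205))); print(ce,st)
o=P-[60,45]; cv2.imwrite("pics/p4.png",cv2.resize(im[o[1]:o[1]+90,o[0]:o[0]+120],None,fx=6,fy=6,interpolation=2))
s,p,Q=tool(); th=np.radians(104); C3=np.array([*C,.068])
def f(a,t,r=.048): u=np.array([np.cos(a),np.sin(a),0]); w=np.array([-np.sin(a),np.cos(a),0]); return C3+r*u+t*w
print(p,rel(f(th,.019)))
for ph in np.arange(0,1.11,.1): print(round(ph,2),rel(f(th-ph,.019)))
E
```

```text
[311.47169811 197.30188679] [305 189  13  17  53]
[ 0.46364165 -0.17625047  0.06861631] [-12.8   0.7   0.6]
0.0 [-12.8   0.7   0.6]
0.1 [-17.7   2.4   0.6]
0.2 [-22.7   3.5   0.6]
0.3 [-27.9   4.2   0.6]
0.4 [-33.    4.4   0.6]
0.5 [-38.2   4.    0.6]
0.6 [-43.3   3.1   0.6]
0.7 [-48.2   1.8   0.6]
0.8 [-53.   -0.1   0.6]
0.9 [-57.6  -2.4   0.6]
1.0 [-62.   -5.2   0.6]
1.1 [-66.   -8.4   0.6]
```

View pics/p4.png

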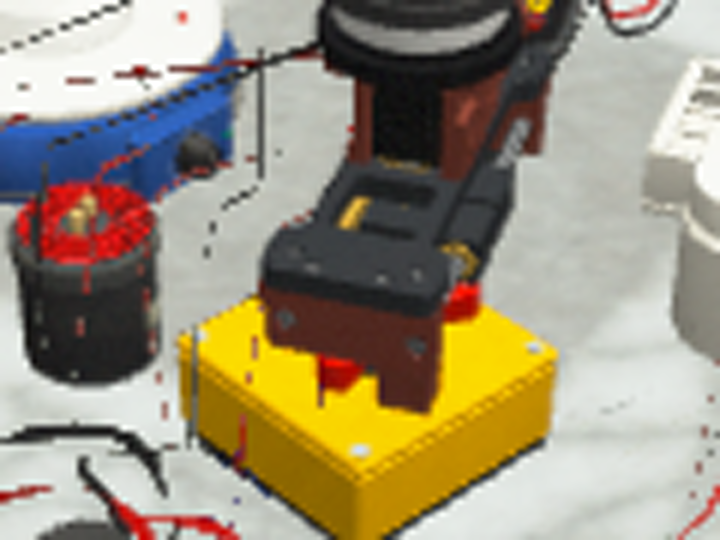

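The crop shows the fingertip at (408,385), just above the box and beside lobe1 at (340,372). The gripper body is well above everything. Next I push clockwise along the arc.

Call:
servo_tool(rows=[-4,0.3,0,0,0,0,0,-8,0.7,0,0,0,0,0,-11,0.7,0,0,0,0,0,-13,0.7,0,0,0,0,0,-15.2,1.6,0,0,0,0.05,0,-17.7,2.4,0,0,0,0.1,0,-20.2,3,0,0,0,0.15,0,-22.7,3.5,0,0,0,0.2,0,-25.3,3.9,0,0,0,0.25,0,-27.9,4.2,0,0,0,0.3,0,-30.5,4.3,0,0,0,0.35,0,-33,4.4,0,0,0,0.4,0])

```text
t: 6.83
position: [0.4932, -0.1633, 0.0685]
eef_rot: [-0.001, 0.081, 0.997, 0.0]
ft_force: [-4.6, 1.2, 3.3]
finger_gap: 0.004
gripper_force: 2.0
```

```bash
python3 - <<'E'
from h import *
s,p,Q=tool(); print(np.degrees(np.arctan2(Q[1,1],Q[0,1])))
C3=np.array([*C,.068])
def f(a,t,r=.048): u=np.array([np.cos(a),np.sin(a),0]); w=np.array([-np.sin(a),np.cos(a),0]); return C3+r*u+t*w
for ph in (.3,.4,.5,.6,.7,.8,.9,1.,1.05): print(round(ph,2),rel(f(np.radians(104)-ph,.019)))
E
```

```text
80.74340392301596
0.3 [ 3.1 -2.8  0.5]
0.4 [-1.6 -0.6  0.5]
0.5 [-6.5  1.1  0.5]
0.6 [-11.5   2.3   0.5]
0.7 [-16.6   2.9   0.4]
0.8 [-21.8   3.1   0.4]
0.9 [-26.9   2.8   0.4]
1.0 [-32.    1.9   0.4]
1.05 [-34.5   1.3   0.4]
```

Call:
servo_tool(rows=[-2.5,0.9,0,0,0,0.05,0,-5,1.7,0,0,0,0.1,0,-7.5,2.3,0,0,0,0.15,0,-10,2.9,0,0,0,0.2,0,-12.5,3.3,0,0,0,0.25,0,-15,3.5,0,0,0,0.3,0,-17.6,3.6,0,0,0,0.35,0,-20.2,3.7,0,0,0,0.4,0,-22.8,3.6,0,0,0,0.45,0,-25.3,3.4,0,0,0,0.5,0,-25.3,3.4,0,0,0,0.5,0,-25.3,3.4,0,0,0,0.5,0])

```text
t: 7.83
position: [0.5202, -0.1639, 0.0686]
eef_rot: [-0.0, 0.323, 0.947, -0.0]
ft_force: [0.7, 0.7, -0.1]
finger_gap: 0.003
gripper_force: 0.4
```

```bash
python3 - <<'E'
from h import *
im=grab_frame("scene"); P=pix("scene",[*C,.09]).astype(int)
o=P-[60,45]; cv2.imwrite("pics/p5.png",cv2.resize(im[o[1]:o[1]+90,o[0]:o[0]+120],None,fx=6,fy=6,interpolation=2))
E
```

```text
(no output)
```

View pics/p5.png

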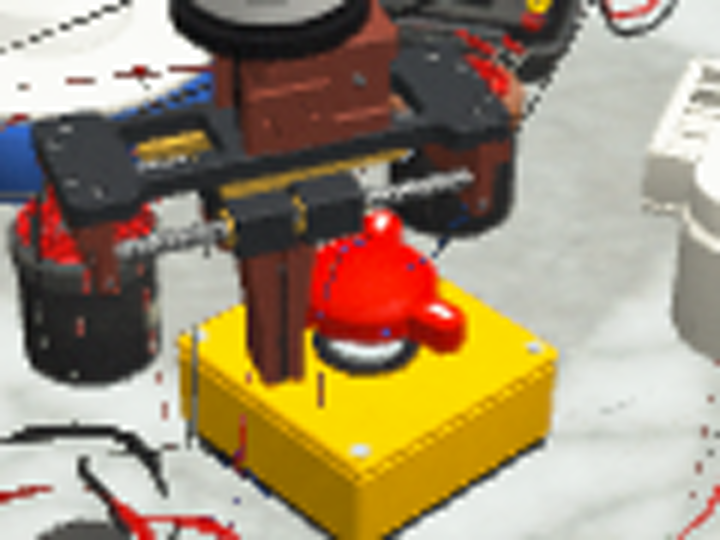

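The crop shows the head sprung out, with the collar visible beneath it at (365,350), and the contact force is about zero. I back off counter-clockwise and lift clear.

Call:
servo_tool(rows=[10,2,0,0,0,0,0,22,5,-4,0,0,0,0,30,10,-35,0,0,0,0,30,12,-75,0,0,0,0,30,12,-115,0,0,0,0,30,12,-155,0,0,0,0,30,12,-190,0,0,0,0,30,12,-220,0,0,0,0,30,12,-220,0,0,0,0])

```text
t: 8.63
position: [0.5058, -0.1375, 0.2934]
eef_rot: [0.004, 0.323, 0.946, 0.002]
ft_force: [1.1, -0.2, -0.3]
finger_gap: 0.009
gripper_force: 0.0
```

```bash
python3 - <<'E'
from h import *
im=grab_frame("scene"); 
a=cv2.resize(im[145:235,276:396],None,fx=5,fy=5,interpolation=2)
cv2.imwrite("pics/p6.png",np.vstack([a[:,:480],]));b=cv2.imread("pics/scene0.png")[145:235,276:396]
m=[blob("scene",i,"red",np.array((340,185)))[1:] for i in(im,cv2.imread("pics/scene0.png"))]; print(m)
s,p,Q=tool(); print(p,np.degrees(np.arctan2(Q[1,1],Q[0,1])),s["joint_pos"].round(2))
for P in([.44,-.15,.3],[.43,.02,.3],[.43,.1,.3],[.484,.2085,.2],[.484,.2085,.09]): print(P,rel(P))
# triangulate green top, monitor nearest corner, by eye pixel pairs
def tri(pt,ps):
    K1,c1,_=cam("top");K2,c2,_=cam("scene"); d1=ray("top",*pt,0)-c1; d2=ray("scene",*ps,0)-c2
    A=np.c_[d1,-d2]; k=np.linalg.lstsq(A,c2-c1,rcond=None)[0]; return c1+k[0]*d1,c2+k[1]*d2
print("green",tri((219.43,212.03),(226.6,314.97)))
print("monitor near corner",tri((272,181),(247,241)))
E
```

```text
[(array([336.39954853, 185.86004515]), array([323, 175,  33,  24, 443], dtype=int32)), (array([335.9532294 , 185.64587973]), array([320, 175,  35,  25, 449], dtype=int32))]
[ 0.504793   -0.13652873  0.29078404] 52.33133744017036 [-0.85  0.33  1.26  1.89 -0.34  1.17  1.44]
[0.44, -0.15, 0.3] [ 43.  -50.2  -9.6]
[0.43, 0.02, 0.3] [154.8  78.2  -9.4]
[0.43, 0.1, 0.3] [203.7 141.6  -9.3]
[0.484, 0.2085, 0.2] [227.6 260.   91.1]
[0.484, 0.2085, 0.09] [228.  259.6 201.1]
green (array([0.48245548, 0.20864979, 0.06544189]), array([0.48260661, 0.20877042, 0.06548821]))
monitor near corner (array([0.58882028, 0.03947898, 0.0556432 ]), array([0.58732228, 0.03835158, 0.0552252 ]))
```

View pics/p6.png

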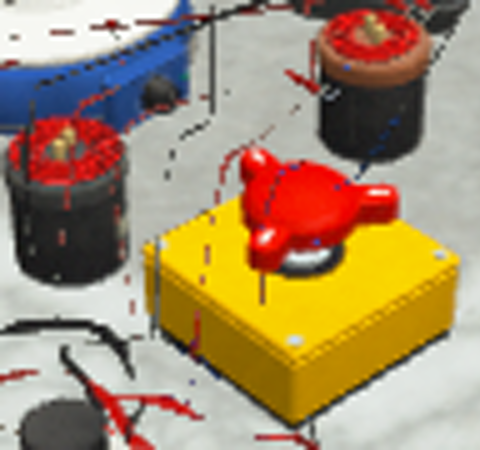

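The crop shows the head out and the lobes turned back close to where they started. The green button triangulates to (0.4825, 0.2088, 0.0655), with the two rays within a millimetre. Next I cross over to it in front of the monitor.

Call:
servo_tool(rows=[34,-2,-5,0,0,-0.1,0,68,-4,-5,0,0,-0.2,0,102,-7,-5,0,0,-0.3,0,124,21,-5,0,0,-0.4,0,146,50,-5,0,0,-0.4,0,168,78,-5,0,0,-0.4,0,190,107,-5,0,0,-0.4,0,212,135,-5,0,0,-0.3,0,226,170,-5,0,0,-0.2,0,240,205,-5,0,0,-0.1,0,254,240,-5,0,0,0,0,242,250,-5,0,0,0.1,0])

```text
t: 9.68
position: [0.4628, 0.2176, 0.2913]
eef_rot: [-0.001, 0.367, 0.93, -0.001]
ft_force: [0.3, 1.1, -0.4]
finger_gap: 0.008
gripper_force: 0.0
```

Call:
servo_tool(rows=[0,0,0,0,0,0.1,0,0,0,0,0,0,0.2,0,0,0,0,0,0,0.25,0,0,0,0,0,0,0.25,0,0,0,0,0,0,0.25,0])

```text
t: 10.1
position: [0.4644, 0.2092, 0.2924]
eef_rot: [-0.001, 0.482, 0.876, -0.001]
ft_force: [-0.2, 0.0, 0.1]
finger_gap: 0.003
gripper_force: 0.0
```

```bash
python3 - <<'E'
from h import *
s,p,Q=tool(); print(p,np.degrees(np.arctan2(Q[1,1],Q[0,1])),s["joint_pos"].round(2))
for z in(.2,.1,.075): print(rel([.4825,.2087,z]))
cv2.imwrite("pics/p7.png",cv2.resize(grab_frame("scene")[200:400,0:300],None,fx=2.6,fy=2.6))
E
```

```text
[0.46435222 0.20924092 0.29242381] 32.33966516579055 [-1.35  0.17  0.93  1.9  -0.15  1.14  0.2 ]
[-10.2  15.2  92.4]
[-10.2  15.4 192.4]
[-10.2  15.5 217.4]
```

View pics/p7.png

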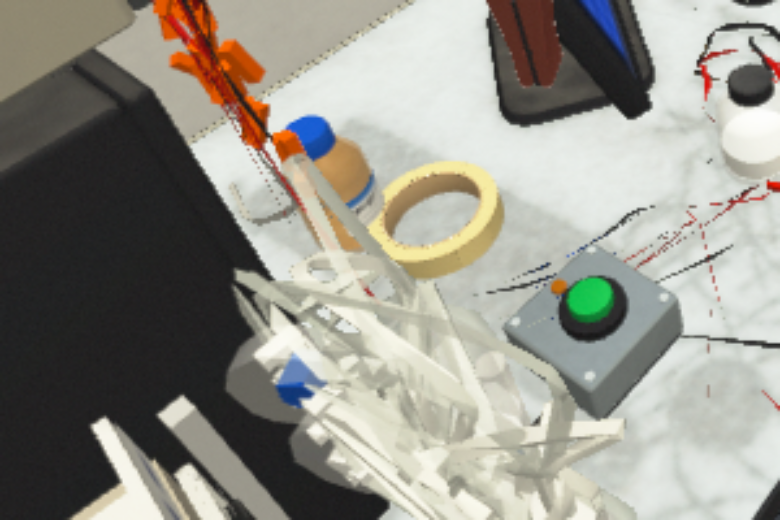

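The crop shows the green button at (592,298), with free space to its right and behind it and the glassware to the left beyond y ≈ 0.27. The fingertips are up at (525,80). I descend in stages.

Call:
servo_tool(rows=[-5,8,30,0,0,0,0,-10,15,60,0,0,0,0,-10,15,90,0,0,0,0,-10,15,115,0,0,0,0,-10,15,135,0,0,0,0,-10,15,155,0,0,0,0,-10,15,175,0,0,0,0,-10,15,192,0,0,0,0,-10,15,205,0,0,0,0,-10,15,215,0,0,0,0,-10,15,215,0,0,0,0,-10,15,215,0,0,0,0])

```text
t: 11.15
position: [0.4834, 0.2088, 0.0787]
eef_rot: [-0.0, 0.483, 0.875, -0.0]
ft_force: [-0.2, 0.5, 0.5]
finger_gap: 0.006
gripper_force: 0.0
```

```bash
python3 - <<'E'
from h import *
print(rel([.4825,.2087,.0655]),rel([.4825,.2087,.0595]))
E
```

```text
[ 0.4 -0.8 13.2] [ 0.4 -0.8 19.2]
```

Call:
servo_tool(rows=[0,0,6,0,0,0,0,0,0,11,0,0,0,0,0,0,13,0,0,0,0,0,0,15,0,0,0,0,0,0,17,0,0,0,0,0,0,18.5,0,0,0,0,0,0,18.5,0,0,0,0,0,0,18.5,0,0,0,0])

```text
t: 11.82
position: [0.4847, 0.2095, 0.0644]
eef_rot: [-0.001, 0.484, 0.875, 0.002]
ft_force: [-12.9, -4.4, 51.9]
finger_gap: 0.009
gripper_force: 26.3
```

Call:
servo_tool(rows=[0,0,-3.5,0,0,0,0,0,0,-3.5,0,0,0,0,0,0,-3.5,0,0,0,0])

```text
t: 12.07
position: [0.4845, 0.2095, 0.0652]
eef_rot: [0.0, 0.483, 0.875, 0.001]
ft_force: [-2.0, -0.7, 15.3]
finger_gap: 0.005
gripper_force: 7.6
```

```bash
python3 - <<'E'
from h import *
cv2.imwrite("pics/p8.png",cv2.resize(grab_frame("scene")[280:360,170:290],None,fx=6,fy=6,interpolation=2))
E
```

```text
(no output)
```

View pics/p8.png

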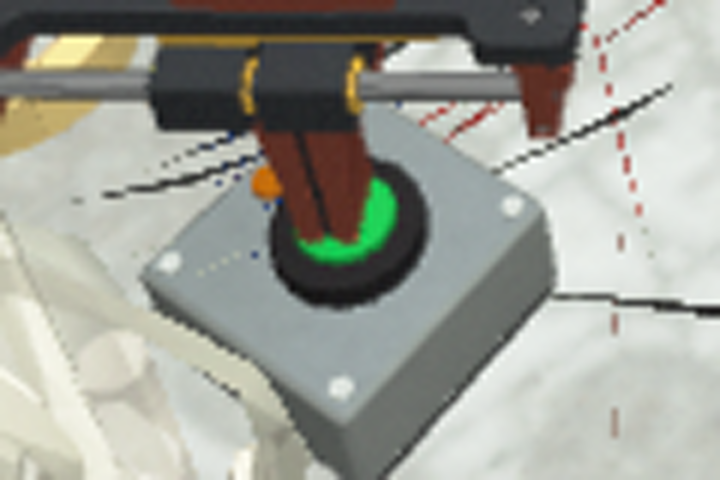

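Call:
servo_tool(rows=[0,0,-2,0,0,0,0,0,0,-2,0,0,0,0,0,0,-2,0,0,0,0])

```text
t: 12.37
position: [0.4844, 0.2095, 0.0663]
eef_rot: [0.001, 0.483, 0.875, 0.001]
ft_force: [2.2, 0.6, 3.8]
finger_gap: 0.002
gripper_force: 2.1
```

Call:
servo_tool(rows=[0,0,-2,0,0,0,0,0,0,-2,0,0,0,0,0,0,-2,0,0,0,0])

```text
t: 12.62
position: [0.484, 0.2093, 0.0679]
eef_rot: [0.0, 0.483, 0.875, 0.001]
ft_force: [2.9, 0.2, 3.8]
finger_gap: 0.007
gripper_force: 1.7
```

Call:
servo_tool(rows=[0,0,-1.5,0,0,0,0,0,0,-1.5,0,0,0,0,0,0,-1.5,0,0,0,0])

```text
t: 12.87
position: [0.4832, 0.2089, 0.0691]
eef_rot: [-0.0, 0.483, 0.875, -0.0]
ft_force: [1.7, 2.3, 3.1]
finger_gap: 0.005
gripper_force: 1.3
```

Call:
servo_tool(rows=[0,0,-1.5,0,0,0,0,0,0,-1.5,0,0,0,0,0,0,-1.5,0,0,0,0])

```text
t: 13.12
position: [0.4829, 0.2088, 0.0705]
eef_rot: [-0.0, 0.483, 0.875, -0.0]
ft_force: [0.6, 0.2, 2.7]
finger_gap: 0.009
gripper_force: 0.9
```

Call:
servo_tool(rows=[0,0,-5,0,0,0,0,0,0,-5,0,0,0,0,0,0,-5,0,0,0,0])

```text
t: 13.37
position: [0.4827, 0.2087, 0.0756]
eef_rot: [-0.0, 0.483, 0.875, -0.0]
ft_force: [0.7, -0.2, -0.7]
finger_gap: 0.002
gripper_force: 0.0
```

The force profile fits a full press: a preloaded spring from about 0.071 to a hard stop at 0.065, which is 6 mm of travel. I retract straight up.

Call:
servo_tool(rows=[0,0,-20,0,0,0,0,0,0,-50,0,0,0,0,0,0,-80,0,0,0,0,0,0,-110,0,0,0,0,0,0,-140,0,0,0,0,0,0,-140,0,0,0,0,0,0,-140,0,0,0,0,0,0,-140,0,0,0,0])

```text
t: 14.03
position: [0.4825, 0.209, 0.2148]
eef_rot: [-0.001, 0.483, 0.876, -0.0]
ft_force: [-0.6, 0.5, 0.2]
finger_gap: 0.003
gripper_force: 0.0
```

```bash
python3 - <<'E'
from h import *
from plant import ticket
a,b=grab_frame("scene"),cv2.imread("pics/scene0.png")
for i in(a,b): print(blob("scene",i,"red",np.array((340,185)))[1],blob("scene",i,"green",np.array((228,316)))[1:])
print(ticket.close_job())
E
```

```text
[336.27790433 185.68792711] (array([226.6031746, 314.9047619]), array([218, 307,  18,  17, 252], dtype=int32))
[335.9532294  185.64587973] (array([226.5952381 , 314.96825397]), array([218, 307,  18,  17, 252], dtype=int32))
the job is handed in; nothing more can be done
None
```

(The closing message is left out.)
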